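Shut and lock the analyser's red rinse valve

ROBOT

A 7-joint arm with a two-finger parallel gripper is mounted at the origin on the work surface. World frame = base frame: x ahead of the robot, y to its left, z up, the work surface at z = 0. Lengths are in m, angles in degrees, forces in N, time in s.
With the tool pointing down it reaches from about 0.425 to 0.825 m from the base axis. Payload 3.6 kg.
Tool frame: the origin (TCP) lies between the finger pads; the fingertips stand 14 mm ahead of it and the grasp point (between the pads) lies 5 mm behind it; z points along the fingers, y is the line along which they close (so a half turn about z gives the same grasp; the last joint's range is limited). The gripper opens to 85 mm and grips with 20 to 120 N. Pads are 22 mm wide; open, the fingers measure 114 mm over their backs; the gripper's body (76 mm by 85 mm) begins 54 mm behind the grasp point. The pads swing forward as they close: fully open they stand 13 mm farther back than shut.
Start: joints at [73.711, 35.231, -0.722, 81.555, 0.464, 63.22, -2.315], TCP at [0.166, -0.628, 0.22] pointing down, gripper open.
Joint ranges: [-178.69, 178.69], [-17.37, 117.87], [-77.05, 75.6], [15.02, 138.74], [-78.02, 258.01], [0.78, 113.62], [-162.83, 162.83]. Speed limits (degrees/s): [159.86, 159.86, 180, 180, 180, 180, 180].

INTERFACE

Orientations are given as a 3x3 rotation matrix whose columns are the frame's x, y, z axes.
In Python, from plant import manip, eyes, cut_out, landmark_of gives the robot as it stands.
- The arm moves only by the tool servo_tool, never from a script. Its argument "plan" is a list that holds one entry, the list of rows, each a list of 5 numbers: the finger opening in mm, from 0 to 85.4, then the shift along the world's x, y, z in mm, then the turn about the world's z in rad. In form: [[[gripper, tx, ty, tz, twist], ...]]. A call has exactly 8 rows; each row is the pose to reach, as a shift and turn from the pose commanded when the call began; what a row does not reach only later rows make up. A row lasts 1/8 s, in which the tool goes at most 62.5 mm and 10.7 degrees, less where a joint would pass 70% of its speed; a pose out of reach is approached as far as the arm can. A call with a gripper value outside its range is refused whole. The fingers move at their own pace and stop on an object; "force" is the grip in N (left out, the last holds). Time passes only in rows, so rows that repeat a pose let the fingers close, or fill a call up. It gives the time, the measured TCP pose, the force, the opening and the grip force at its end, in the units of the state.
- manip.state(): the state, without advancing time (a new reading comes with each control period).
- eyes.capture(name): name is "scene" or "top" or "wrist"; returns a dict with "pixels" (420x560x3 uint8, red, green, blue), "K" (3x3 intrinsics, pixels), "k1" (the pictures are not rectified: a ray, as slopes to the right and down, at radius r is drawn at 1 + k1 r^2 times it, then the intrinsics apply), "R" (3x3) and "t" (3): a world point X has camera coordinates R X + t; the wrist camera has in their place "mount" (4x4, takes a point from camera to tool coordinates, whose origin is the TCP and whose axes are the flange's). Camera axes: x right, y down, z forward; pixel columns grow to the right and rows downward; lengths in m; the calibration is good to about 2 mm. A picture is of the moment at which its call begins: read the wrist's pose just before it. There is no depth.
- manip.finish_job(): hands the job in; it is judged then, once.
Trained networks look in the newest picture that a camera, given by its name, has taken for a name from the list of things; names that differ only in an ending like _2 or _b are one class to them, and where a whole thing is asked for, a point or a joint stands for the part that bears it (a point fixed in the world has none). Each returns a list of dicts, best first, with "p" (0 to 1); they miss things now and then, are a little off and sometimes report something else, mostly with a low value. They report only what shows in the picture. A call takes as long as a camera call. They do not tell look-alikes from the thing itself.
- cut_out(camera, name): "pixels" (420x560 bool, what is visible of it) and "at" ([column, row] in pixels, amid what is visible of it).
- landmark_of(camera, name): "at" ([column, row] in pixels: a listed point, or the origin of a listed thing).
The state is a dict: "t": time; "qpos": joint angles; "joint_velocities": joint speeds; "tau": joint torques, N m; "position": TCP position; "orientation": TCP orientation; "contact_force": force on the tool from outside, world axes, zero at the start; "moment": the same for the moment, N m; "grip_width": finger opening in m; "finger_force": force on a finger pad.
Only numpy, scipy, OpenCV 4.12 (cv2) and the standard library are available. Lean on these libraries where they do the work, as an engineer would, in place of code of your own. Each camera call takes 0.05 s, during which the arm holds its last target. There are 200 camera calls.

TASK

The analyser is going in for service, so shut its rinse valve, the red one, and lock it: pull the red lock knob out until it clicks, swing the red handle a quarter turn until it is pressed firmly, but not violently, against its stop pin, then push the red knob fully home again so that the handle is locked shut. Leave the blue valve as it is and do not disturb the reagent bottle or the tube rack, and take the hand away at the end.

Things in the scene. Friction and masses are not known exactly. Their poses are not given: they have to be found in the camera images.
- red_base: Red-handled ball valve on a fixed aluminium plate (100 x 200 x 12 mm). Origin: plate's underside, straight below the handle's pivot. y runs along the steel pipe (lock at -y, open handle at +y), x across it, z up. Pipe top 65 mm above the bench, pipe ends at y = -70, +70 mm; valve body under the pivot 84 mm high. Grey lock housing (34 mm wide in x): y = -57 to -95 mm, 104 mm high.
- red_handle (a joint): Red handle's angle, rad: about 0 = open (along the pipe, pointing to the base's +y), counter-clockwise from above to shut (roughly across the pipe, pointing to the base's -x) against the stop pin, somewhere from 1.50 to 1.64. Takes 0.22 N m (2.3 N at the grip), stays where left. Cannot turn while the lock is home; the lock goes home only with the handle open or within 0.1 rad of 1.57.
- red_lever: The red handle: flat steel lever, 12 mm wide, with a red sleeve 60 mm long, 16 mm wide, 22 mm high, 66 to 126 mm from the pivot; sleeve underside 95 mm, top 117 mm above the bench. Origin on the pivot axis 84 mm above the bench; its y axis points along the lever to the free end, z up.
- red_grip (a point): Centre of the red sleeve, 97 mm from the pivot, 106 mm above the bench.
- red_stop: Upright adjustable steel stop pin, 8 mm thick, 60 mm from the pivot on the base's -x side, 6 to 14 mm to its -y (set anew each time); top 108 mm above the bench, origin at its foot, axes as the base's. The flat of the lever lands on it when shut; it does not yield. Press the handle home with 10 to 20 N at the grip: the pin must feel 8 N or more, never over 60 N.
- red_lock (a joint): How far the red lock knob is pulled out, m: 0 = home (handle locked), 0.025 = fully out at its end stop (handle free). A click spring holds it at either end: up to 8 N to leave one end; past the middle it snaps to the other. Pulled, it slides along the base's -y.
- red_knob (a point): Centre of the red lock knob, a cylinder 28 mm in diameter, 26 mm long, axis along the base's y, 89 mm above the bench; when home 119 mm from the pivot on the base's -y side, hanging free beyond the plate, its inner face 11 mm from the lock housing.
- blue_handle (a joint): Angle of the blue handle of a second, otherwise identical valve, rad; locked open, leave alone.
- blue_lock (a joint): Pull of the blue lock knob, m; home, leave alone.
- blue_base: The blue-handled valve, same build and frame as red_base.
- reagent: Reagent bottle, 56 mm in diameter, 130 mm high, standing loose; origin at the centre of its underside.
- rack: White rack of ten capped sample tubes, 50 x 120 mm, 88 mm high, standing loose; origin at the centre of its underside, long side along its y.
Mind the look-alikes: they are no part of the job. Leave any pink or purple look-alike of the rack alone.

How it is judged:
By the outcome, as a careful person would: the job done as asked, in the order asked, and still so for the second after the job is handed in, with the robot touching nothing.
It also fails if it takes over 61 s, if anything falls off the work surface, if the arm or the gripper's body presses on something with over 40 N, if the wrist force passes 120 N, or if a joint passes its speed limit or range.

## Working session

There is one attempt and no reset: what is moved stays moved. The work goes in short steps, Python scripts to look and compute and a tool call to move; the robot and the scene stay as the last step left them, time stands still between calls to the robot, and variables do not carry over. Pictures are saved under pics/ and viewed, at most 10 in all, crops included, and the job is handed in when it is done.

Besides the shell and the picture viewer there is one more tool, called after "Emit:" as name(argument=value, ...), one argument or row to a line, values as JSON. servo_tool: Moves the arm, as the interface text tells. Its arguments: {"type":"object","properties":{"plan":{"type":"array"},"force":{"type":"number"}},"required":["plan"]}

```bash
mkdir -p pics; ls
cat > h.py <<'E'
import numpy as np, cv2
from plant import manip, eyes, cut_out, landmark_of
def cap(n):
    s=manip.state(); c=eyes.capture(n)
    if 'mount' in c:
        T=np.eye(4);T[:3,:3]=np.array(s['orientation']);T[:3,3]=s['position']
        W=T@np.array(c['mount']); c['R']=W[:3,:3].T; c['t']=-c['R']@W[:3,3]
    c['R']=np.array(c['R']);c['t']=np.array(c['t']);c['K']=np.array(c['K']); return c
def save(c,f): cv2.imwrite('pics/'+f,np.array(c['pixels'])[:,:,::-1])
def ray(c,px):
    d=np.array([c['k1'],0,0,0,0.]); u=cv2.undistortPoints(np.array([[px]],float),c['K'],d)[0,0]
    v=c['R'].T@np.array([u[0],u[1],1]); return -c['R'].T@c['t'],v
def atz(c,px,z):
    o,v=ray(c,px); return o+v*(z-o[2])/v[2]
def proj(c,X):
    return cv2.projectPoints(np.array(X,float).reshape(-1,1,3),cv2.Rodrigues(c['R'])[0],c['t'],c['K'],np.array([c['k1'],0,0,0,0.]))[0][:,0]
Z=dict(red_base=0,red_lever=.084,red_grip=.106,red_stop=0,red_knob=.089,blue_base=0,reagent=0,rack=0)
E
cat > a.py <<'E'
from h import *
np.set_printoptions(precision=3,suppress=True)
s=manip.state();print(s['t'],s['position'],s['orientation'],s['contact_force'])
for n in ('scene','top'):
    c=cap(n);save(c,n+'0.png')
    for k,z in Z.items():
        for r in landmark_of(n,k)[:3]: print(n,k,round(r['p'],2),np.round(r['at']),atz(c,r['at'],z))
E
python3 a.py
```

```text
pics
0.0 [ 0.166 -0.628  0.219] [[ 0.967  0.255 -0.001]
 [ 0.255 -0.967  0.003]
 [-0.    -0.003 -1.   ]] [-0.398 -0.055  0.104]
scene red_base 0.63 [180. 297.] [ 0.543 -0.227  0.   ]
scene red_lever 0.88 [176. 264.] [ 0.532 -0.214  0.084]
scene red_grip 0.78 [207. 235.] [ 0.543 -0.118  0.106]
scene red_stop 0.41 [159. 260.] [ 0.417 -0.166  0.   ]
scene red_knob 0.51 [134. 299.] [ 0.537 -0.34   0.089]
scene blue_base 0.63 [281. 212.] [0.557 0.164 0.   ]
scene blue_base 0.45 [284. 270.] [ 0.691 -0.024  0.   ]
scene reagent 0.66 [312. 166.] [0.507 0.42  0.   ]
scene rack 0.85 [324. 299.] [ 0.817 -0.053  0.   ]
scene rack 0.79 [340. 240.] [0.75 0.15 0.  ]
scene rack 0.58 [286. 271.] [ 0.696 -0.023  0.   ]
top red_base 0.96 [369. 246.] [ 0.543 -0.211  0.   ]
top red_lever 0.69 [382. 244.] [ 0.543 -0.224  0.084]
top red_grip 0.79 [345. 245.] [ 0.54  -0.119  0.106]
top red_knob 0.57 [238. 246.] [0.548 0.157 0.089]
top red_knob 0.55 [426. 241.] [ 0.545 -0.342  0.089]
top reagent 0.91 [147. 262.] [0.517 0.424 0.   ]
top rack 0.74 [312. 156.] [ 0.817 -0.06   0.   ]
top rack 0.71 [243. 175.] [0.766 0.148 0.   ]
top rack 0.62 [303. 195.] [ 0.7   -0.027  0.   ]
```

View pics/scene0.png

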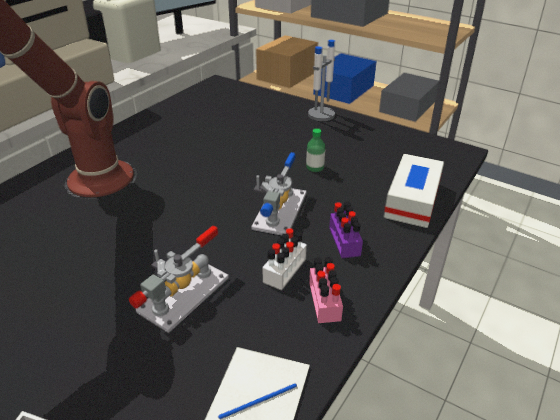

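View pics/top0.png

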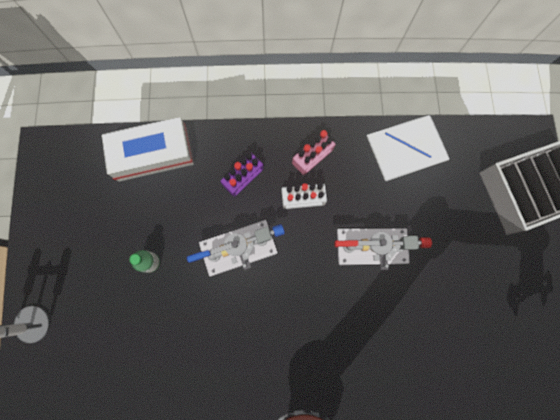

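Candidates for the red knob and handle:
- **Red valve:** knob at top (426,241) / scene (137,299), handle at top (345,244).
- **Blue valve:** knob at top (278,231), which the network also reported as red_knob at (238,246). Not wanted.
- **Red tube caps:** white rack (304,195), pink rack (313,155), purple rack (243,175). Not wanted.

I choose the valve with the red sleeve and red knob, at about (0.543, -0.22) with its y axis along world +y. I'll go above its knob and take a close look.

Emit:
servo_tool(
  plan=[
    [[85, 47, 36, 0, 0.16], [85, 95, 72, 0, 0.33], [85, 142, 107, 0, 0.49], [85, 190, 143, 0, 0.66], [85, 237, 179, 0, 0.82], [85, 284, 215, 0, 0.98], [85, 332, 250, 0, 1.15], [85, 379, 286, 0, 1.31]],
  ],
)

```text
t: 1.9
position: [0.5461, -0.3417, 0.2203]
orientation: [[-0.002, 1.0, 0.0], [1.0, 0.002, -0.001], [-0.001, 0.0, -1.0]]
contact_force: [0.2, -0.3, 0.1]
grip_width: 0.0851
finger_force: 0.0
```

```bash
cat > b.py <<'E'
from h import *
import sys
np.set_printoptions(precision=4,suppress=True)
s=manip.state();print(s['t'],s['position'],np.array(s['orientation'])[:,1],s['contact_force'],s['qpos'])
c=cap('wrist');save(c,sys.argv[1])
for k,z in Z.items():
    if k[:3]!='red':continue
    for r in landmark_of('wrist',k)[:2]: print(k,round(r['p'],2),np.round(r['at']),atz(c,r['at'],z))
E
python3 b.py w1.png
```

```text
1.9 [ 0.5461 -0.3417  0.2203] [1.     0.0017 0.0004] [ 0.2379 -0.2604  0.0581] [ 42.2619  36.0503 -21.5819  82.1962  13.9292  64.3463  18.5032]
red_base 0.82 [285.  58.] [ 0.5454 -0.2194  0.    ]
red_lever 0.71 [282.  41.] [ 0.5435 -0.2152  0.084 ]
red_stop 0.61 [214.  54.] [ 0.4694 -0.2147  0.    ]
red_knob 0.69 [281. 187.] [ 0.5425 -0.3394  0.089 ]
```

View pics/w1.png

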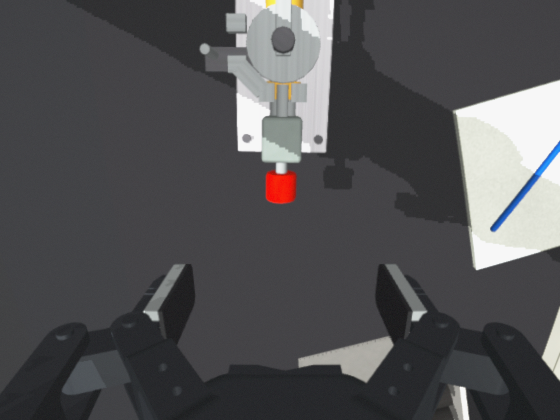

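The picture shows the red knob at (281,187), its housing at (282,138), the pivot at (283,40) and the pin top at (205,48). Base yaw is about 0, and the knob is 119 mm from the pivot as it should be. Descending and gripping.

Emit:
servo_tool(
  plan=[
    [[70, -4, 3, -45, 0], [60, -4, 3, -90, 0], [60, -4, 3, -115, 0], [60, -4, 3, -134, 0], [60, -4, 3, -134, 0], [20, -4, 3, -134, 0], [20, -4, 3, -134, 0], [20, -4, 3, -134, 0]],
  ],
  force=60,
)

```text
t: 3.2
position: [0.5423, -0.3399, 0.0875]
orientation: [[0.003, 1.0, 0.004], [1.0, -0.003, -0.002], [-0.002, 0.004, -1.0]]
contact_force: [1.9, -0.3, 1.6]
grip_width: 0.0202
finger_force: 1.6
```

Emit:
servo_tool(
  plan=[
    [[20, 0, 0, 0, 0], [20, 0, -4, 0, 0], [20, 0, -8, 0, 0], [20, 0, -12, 0, 0], [20, 0, -16, 0, 0], [20, 0, -20, 0, 0], [20, 0, -24, 0, 0], [20, 0, -26, 0, 0]],
  ],
)

```text
t: 4.2
position: [0.5418, -0.3666, 0.0871]
orientation: [[0.004, 1.0, 0.003], [1.0, -0.004, -0.001], [-0.001, 0.003, -1.0]]
contact_force: [1.5, -0.6, 6.8]
grip_width: 0.0201
finger_force: 4.1
```

```bash
python3 b.py w2.png
```

```text
4.2 [ 0.5418 -0.3666  0.0871] [ 1.     -0.004   0.0028] [ 1.5471 -0.5643  6.8437] [ 43.0029  44.6509 -19.2126  88.6081  17.6659  49.5704  17.2214]
red_knob 0.67 [282. 250.] [ 0.54   -0.3627  0.089 ]
```

View pics/w2.png

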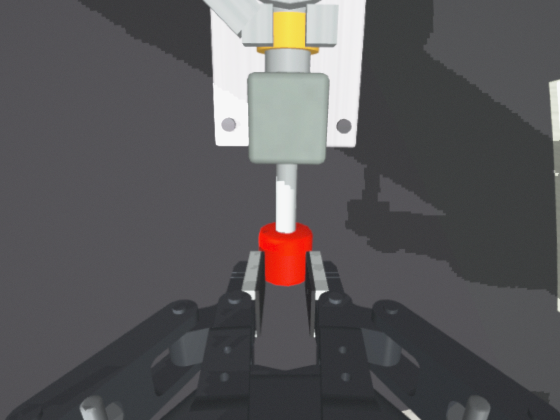

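The knob is now at (285,250), about 24 mm out, with a gap of about 35 mm to the housing. The fingers hold only lightly because the opening command was already met. I'll grip tighter and tug to confirm the end stop.

Emit:
servo_tool(
  plan=[
    [[5, 0, 0, 0, 0], [5, 0, 0, 0, 0], [5, 0, 0, 0, 0], [5, 0, -1, 0, 0], [5, 0, -2, 0, 0], [5, 0, -3, 0, 0], [5, 0, -3, 0, 0], [5, 0, -3, 0, 0]],
  ],
  force=40,
)

```text
t: 5.5
position: [0.5424, -0.3672, 0.0912]
orientation: [[0.003, 1.0, 0.003], [1.0, -0.003, 0.0], [0.0, 0.003, -1.0]]
contact_force: [-3.7, 4.6, 23.0]
grip_width: 0.005
finger_force: 12.6
```

```bash
cat > d.py <<'E'
from h import *
c=cap('wrist');a=np.array(c['pixels'])[130:350,180:400]
s=cap('scene');b=np.array(s['pixels'])[250:350,90:190]
for n,cc in (('wrist',c),('scene',s)):
    for r in landmark_of(n,'red_knob')[:2]: print(n,r['p'],r['at'],atz(cc,r['at'],.089))
im=np.hstack([cv2.resize(a,(390,390)),cv2.resize(b,(390,390),interpolation=cv2.INTER_CUBIC)])
cv2.imwrite('pics/d1.png',im[:,:,::-1]);print(manip.state()['moment'],proj(s,manip.state()['position']))
E
python3 d.py
```

```text
wrist 0.8 [283.8, 247.0] [ 0.54138134 -0.36371605  0.089     ]
scene 0.66 [127.0, 306.4] [ 0.53892694 -0.36164821  0.089     ]
[1.01391484 0.82259033 0.0288197 ] [[125.9339594  308.14036112]]
```

View pics/d1.png

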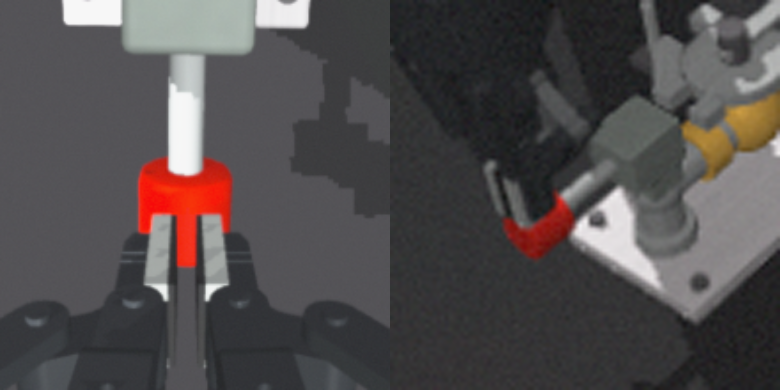

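Run:
```python
from h import *
np.set_printoptions(precision=4,suppress=True)
s=manip.state();print(s['t'],s['position'],s['contact_force'])
c=cap('wrist');print(c['K'],c['k1'],np.array(c['mount']))
print('cam',-c['R'].T@c['t'])
R=np.array(s['orientation']);p=np.array(s['position'])
for z in(-.03,-.02,-.01,0,.014):
  for x in (-.011,.011): print(z,x,proj(c,p+R@np.array([x,.0025,z])),end=' ')
  print()
P=[[.5415,-.363+.013*a,.089+.014*b] for a in(-1,1) for b in (-1,1)]
print('knob y-,y+ bottom/top',proj(c,P))
sc=cap('scene');print('scene',proj(sc,P),proj(sc,[p+R@np.array([0,0,z]) for z in(-.02,0,.014)]))
```

```text
5.7 [ 0.5424 -0.3672  0.0912] [-3.7574  4.2673 23.0066]
[[321.0441   0.     284.7365]
 [  0.     321.0441 203.9405]
 [  0.       0.       1.    ]] -0.0581256492513963 [[-0.0003 -0.95   -0.3123  0.0797]
 [ 1.     -0.0001 -0.0004 -0.0004]
 [ 0.0004 -0.3123  0.95   -0.1553]
 [ 0.      0.      0.      1.    ]]
cam [ 0.5417 -0.2874  0.2465]
-0.03 -0.011 [[291.2476 305.8883]] -0.03 0.011 [[291.5792 263.6287]] 
-0.02 -0.011 [[290.8694 293.4833]] -0.02 0.011 [[291.158  253.2092]] 
-0.01 -0.011 [[290.5327 282.4546]] -0.01 0.011 [[290.786  244.0156]] 
0 -0.011 [[290.231  272.5892]] 0 0.011 [[290.455 235.846]] 
0.014 -0.011 [[289.8581 260.4111]] 0.014 0.011 [[290.0488 225.8294]] 
knob y-,y+ bottom/top [[284.0204 255.4365]
 [284.0601 280.7416]
 [283.8625 214.3371]
 [283.8766 234.1061]]
scene [[123.9107 316.2276]
 [121.0427 306.6593]
 [133.5272 308.0657]
 [130.8875 298.4994]] [[123.8938 301.1805]
 [125.934  308.1404]
 [127.3346 312.9031]]
```

The image shows the pads closed on top of the knob: the width reached 5 mm, the TCP rose 4 mm, and there is 23 N upward. The tips are therefore higher than assumed. The knob itself sits about 24 mm out. I'll open, go lower and re-grip to verify.

Emit:
servo_tool(
  plan=[
    [[60, 0, 0, 12, 0], [60, 0, 3, 20, 0], [60, 0, 5, 10, 0], [60, 0, 5, -8, 0], [60, 0, 5, -18, 0], [5, 0, 5, -18, 0], [5, 0, 5, -18, 0], [5, 0, 5, -18, 0]],
  ],
  force=40,
)

```text
t: 6.8
position: [0.542, -0.3635, 0.068]
orientation: [[0.003, 1.0, 0.003], [1.0, -0.003, -0.0], [-0.0, 0.003, -1.0]]
contact_force: [3.9, -0.9, -5.6]
grip_width: 0.0263
finger_force: 41.1
```

Emit:
servo_tool(
  plan=[
    [[5, 0, 0, 0, 0], [5, 0, 0, 0, 0], [5, 0, 0, 0, 0], [5, 0, 0, 0, 0], [5, 0, 0, 0, 0], [5, 0, 0, 0, 0], [5, 0, 0, 0, 0], [5, 0, 0, 0, 0]],
  ],
)

```text
t: 7.8
position: [0.542, -0.3635, 0.068]
orientation: [[0.003, 1.0, 0.003], [1.0, -0.003, -0.0], [-0.0, 0.003, -1.0]]
contact_force: [5.5, -1.2, -7.3]
grip_width: 0.0263
finger_force: 41.0
```

Emit:
servo_tool(
  plan=[
    [[5, 0, -1, 0, 0], [5, 0, -2, 0, 0], [5, 0, -2, 0, 0], [5, 0, -3, 0, 0], [5, 0, -3, 0, 0], [5, 0, -4, 0, 0], [5, 0, -4, 0, 0], [5, 0, -4, 0, 0]],
  ],
)

```text
t: 8.8
position: [0.542, -0.3634, 0.068]
orientation: [[0.001, 1.0, 0.001], [1.0, -0.001, 0.006], [0.006, 0.001, -1.0]]
contact_force: [4.4, 3.6, -4.0]
grip_width: 0.0265
finger_force: 41.4
```

Run:
```python
from h import *
np.set_printoptions(precision=4,suppress=True)
# two-view triangulation of points from scene+top
o=[]
cs={n:cap(n) for n in('scene','top')}
for k in('red_knob','red_grip','red_lever','red_base','red_stop'):
    r={}
    for n in cs:
        r[n]=landmark_of(n,k)
    for a in r['scene'][:2]:
        for b in r['top'][:2]:
            M=[];y=[]
            for n,d in(('scene',a),('top',b)):
                q,v=ray(cs[n],d['at']);v/=np.linalg.norm(v);A=np.eye(3)-np.outer(v,v);M.append(A);y.append(A@q)
            X,res,_,_=np.linalg.lstsq(np.vstack(M),np.hstack(y),rcond=None)
            if res[0]**.5<.03:print(k,a['p'],b['p'],X,res**.5)
c=cap('wrist')
for k in('red_knob','red_stop','red_lever'):
    for d in landmark_of('wrist',k)[:2]:print('w',k,d['p'],atz(c,d['at'],Z[k]))
```

```text
red_knob 0.51 0.61 [ 0.5447 -0.3699  0.09  ] [0.0072]
red_grip 0.63 0.56 [ 0.5435 -0.1154  0.1101] [0.0043]
red_lever 0.89 0.57 [ 0.5439 -0.2158  0.0853] [0.0055]
red_base 0.9 0.63 [ 0.5441 -0.2205 -0.0057] [0.0024]
w red_knob 0.91 [ 0.5419 -0.3642  0.089 ]
```

The knob holds at y = -0.3635 against the tug, so it is at its out stop; it moved 25 mm from home. Next: release, rise and go above the handle grip.

Emit:
servo_tool(
  plan=[
    [[60, 0, 3, 0, 0], [60, 0, 3, 0, 0], [60, 0, 3, 50, 0], [60, 0, 3, 100, 0], [50, 0, 60, 110, 0], [50, 1, 120, 110, 0], [50, 1, 180, 110, 0], [45, 1, 240, 110, 0]],
  ],
)

```text
t: 10.6
position: [0.5412, -0.1268, 0.1788]
orientation: [[0.004, 1.0, 0.0], [1.0, -0.004, -0.002], [-0.002, 0.0, -1.0]]
contact_force: [0.3, 0.8, 0.9]
grip_width: 0.0451
finger_force: 0.0
```

```bash
python3 b.py w3.png
python3 - <<'E'
from h import *
c=cap('top')
for r in landmark_of('top','red_knob')[:2]:print(r['p'],r['at'],atz(c,r['at'],.089))
E
```

```text
10.6 [ 0.5412 -0.1268  0.1788] [ 1.     -0.0043  0.0004] [0.3194 0.7506 0.8747] [ 25.1099  30.8069 -21.8488 100.1131  14.1545  51.7512  -3.007 ]
red_base 0.95 [292. 256.] [ 0.5484 -0.2212  0.    ]
red_lever 0.61 [290. 296.] [ 0.5454 -0.2183  0.084 ]
red_grip 0.67 [290. 207.] [ 0.5445 -0.1244  0.106 ]
```

View pics/w3.png

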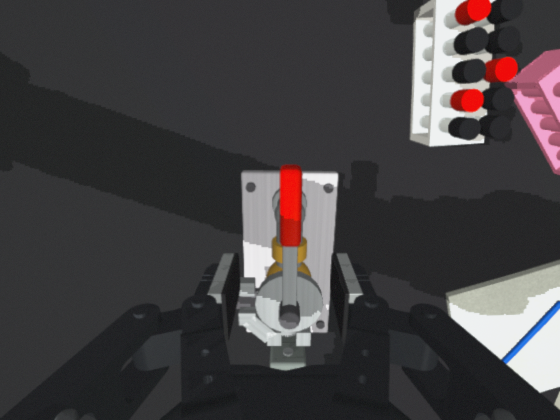

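The sleeve spans rows 166-245 at column 290, with its centre about (0.544, -0.122), and the pivot is at (290,312). The white rack is well clear to the upper right. Descending to straddle the sleeve.

Emit:
servo_tool(
  plan=[
    [[42, 3, 5, -30, 0], [42, 3, 5, -60, 0], [42, 3, 5, -80, 0], [40, 3, 5, -96, 0], [32, 3, 5, -96, 0], [26, 3, 5, -96, 0], [26, 3, 5, -96, 0], [26, 3, 5, -96, 0]],
  ],
)

```text
t: 12.0
position: [0.5451, -0.1225, 0.0827]
orientation: [[0.003, 1.0, 0.001], [1.0, -0.003, -0.0], [-0.0, 0.001, -1.0]]
contact_force: [0.2, -0.2, -1.1]
grip_width: 0.0259
finger_force: 0.0
```

Emit:
servo_tool(
  plan=[
    [[26, -14, -1, 0, 0.15], [26, -29, -4, 0, 0.3], [26, -42, -10, 0, 0.45], [26, -55, -17, 0, 0.6], [26, -66, -26, 0, 0.75], [26, -76, -37, 0, 0.9], [26, -84, -49, 0, 1.05], [26, -90, -62, 0, 1.2]],
  ],
)

```text
t: 13.0
position: [0.4553, -0.1831, 0.0827]
orientation: [[-0.933, 0.359, 0.002], [0.359, 0.933, 0.002], [-0.001, 0.002, -1.0]]
contact_force: [-0.1, 3.2, 1.1]
grip_width: 0.0259
finger_force: 1.4
```

Emit:
servo_tool(
  plan=[
    [[26, -3, -8, 0, 0.1], [26, -5, -15, 0, 0.2], [26, -6, -20, 0, 0.25], [26, -7, -24, 0, 0.3], [26, -7, -27, 0, 0.33], [26, -7, -29, 0, 0.35], [26, -7, -30, 0, 0.37], [26, -7, -31, 0, 0.37]],
  ],
)

```text
t: 14.0
position: [0.4478, -0.2153, 0.0821]
orientation: [[-1.0, 0.004, 0.0], [0.004, 1.0, 0.0], [-0.0, 0.0, -1.0]]
contact_force: [2.1, 1.6, 1.3]
grip_width: 0.0258
finger_force: 1.0
```

Emit:
servo_tool(
  plan=[
    [[26, 0, -1, 0, 0], [26, 0, -2, 0, 0], [26, 0, -3, 0, 0], [26, 0, -4, 0, 0], [26, 0, -5, 0, 0], [26, 0, -6, 0, 0], [26, 0, -7, 0, 0], [26, 0, -8, 0, 0]],
  ],
)

```text
t: 15.0
position: [0.4476, -0.2169, 0.082]
orientation: [[-1.0, -0.0, -0.0], [-0.0, 1.0, 0.009], [0.0, 0.009, -1.0]]
contact_force: [0.2, 14.3, 2.6]
grip_width: 0.0259
finger_force: 7.0
```

Emit:
servo_tool(
  plan=[
    [[26, 0, -1, 0, 0], [26, 0, -1, 0, 0], [26, 0, -1, 0, 0], [26, 0, -1, 0, 0], [26, 0, -1, 0, 0], [26, 0, -1, 0, 0], [26, 0, -1, 0, 0], [26, 0, -1, 0, 0]],
  ],
)

```text
t: 16.0
position: [0.4476, -0.217, 0.0819]
orientation: [[-1.0, -0.001, -0.0], [-0.001, 1.0, 0.01], [0.0, 0.01, -1.0]]
contact_force: [1.3, 13.9, 2.5]
grip_width: 0.0259
finger_force: 7.2
```

```bash
sed -i 's/130:350,180:400/150:400,120:440/; s/d1.png/d2.png/; s/(390,390)),/(499,390)),/; s/390,390/301,390/; s/250:350,90:190/220:320,110:187/' d.py; python3 d.py
```

```text
wrist 0.63 [53.4, 394.6] [ 0.54432619 -0.36615996  0.089     ]
scene 0.7 [125.3, 309.1] [ 0.54144274 -0.36851324  0.089     ]
[ 2.9949326  -0.01818972 -0.14928379] [[147.44696161 251.55148568]]
```

View pics/d2.png

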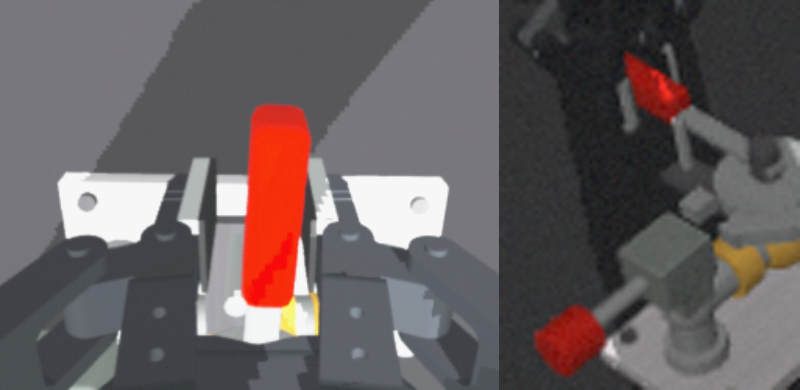

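The handle lies across the pipe with the lever against the pin (pin at crop (235,303)). Force is a steady 14 N, and the knob is still out at y ≈ -0.366. Backing off, rising and going to the knob.

Emit:
servo_tool(
  plan=[
    [[28, 0, 8, 0, 0], [32, 0, 13, 0, 0], [36, 0, 13, 0, 0], [36, 0, 13, 40, 0], [40, 0, 13, 95, 0], [50, 20, -10, 100, -0.18], [60, 40, -40, 100, -0.36], [60, 60, -75, 100, -0.54]],
  ],
)

```text
t: 17.2
position: [0.5077, -0.3014, 0.1823]
orientation: [[-0.852, 0.523, -0.001], [0.523, 0.852, -0.002], [-0.0, -0.002, -1.0]]
contact_force: [0.6, 0.2, 0.6]
grip_width: 0.0599
finger_force: 0.0
```

Emit:
servo_tool(
  plan=[
    [[60, 10, -20, 0, -0.18], [60, 20, -40, 0, -0.36], [60, 30, -50, 0, -0.54], [60, 35, -61, 0, -0.72], [60, 35, -61, 0, -0.9], [60, 35, -61, 0, -1.03], [60, 35, -61, 0, -1.03], [60, 35, -61, 0, -1.03]],
  ],
  force=60,
)

```text
t: 18.2
position: [0.5423, -0.361, 0.1819]
orientation: [[0.002, 1.0, -0.001], [1.0, -0.002, -0.0], [-0.0, -0.001, -1.0]]
contact_force: [-1.0, 0.5, -0.0]
grip_width: 0.06
finger_force: 0.0
```

```bash
python3 b.py w4.png
```

```text
18.2 [ 0.5423 -0.361   0.1819] [ 1.     -0.0017 -0.0008] [-0.9977  0.4603 -0.0474] [ 45.6042  39.2672 -24.962   83.5765  17.8005  61.1171  16.8637]
red_base 0.78 [288.  32.] [ 0.5454 -0.2193  0.    ]
red_lever 0.7 [286.   5.] [ 0.5425 -0.2171  0.084 ]
red_stop 0.87 [206.  20.] [ 0.4673 -0.2079  0.    ]
```

View pics/w4.png

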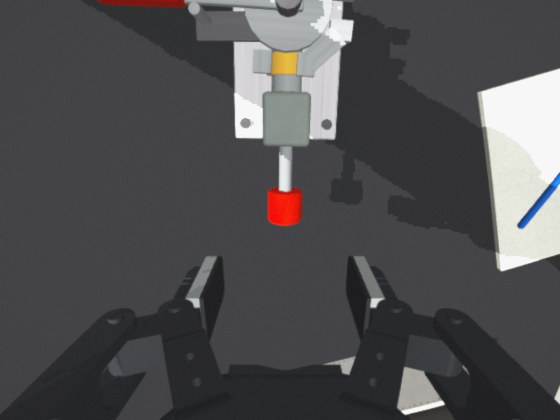

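The handle is at the pin (194,8), and the knob is at (285,206), still out. Descending to grip it.

Emit:
servo_tool(
  plan=[
    [[60, 0, -2, -40, 0], [60, 0, -2, -80, 0], [60, 0, -2, -105, 0], [60, 0, -2, -115, 0], [60, 0, -2, -115, 0], [5, 0, -2, -115, 0], [5, 0, -2, -115, 0], [5, 0, -2, -115, 0]],
  ],
  force=60,
)

```text
t: 19.5
position: [0.5421, -0.3629, 0.0687]
orientation: [[0.004, 1.0, -0.001], [1.0, -0.004, -0.001], [-0.001, -0.001, -1.0]]
contact_force: [-3.3, 1.5, 5.3]
grip_width: 0.0265
finger_force: 59.2
```

Emit:
servo_tool(
  plan=[
    [[5, 0, 0, 0, 0], [5, 0, 4, 0, 0], [5, 0, 8, 0, 0], [5, 0, 12, 0, 0], [5, 0, 16, 0, 0], [5, 0, 20, 0, 0], [5, 0, 24, 0, 0], [5, 0, 26, 0, 0]],
  ],
)

```text
t: 20.5
position: [0.5425, -0.3378, 0.0687]
orientation: [[0.004, 1.0, 0.0], [1.0, -0.004, -0.003], [-0.003, 0.0, -1.0]]
contact_force: [-2.3, -3.3, 5.5]
grip_width: 0.0262
finger_force: 59.3
```

Emit:
servo_tool(
  plan=[
    [[5, 0, 2, 0, 0], [5, 0, 4, 0, 0], [5, 0, 6, 0, 0], [5, 0, 7, 0, 0], [5, 0, 7, 0, 0], [5, 0, 7, 0, 0], [5, 0, 3, 0, 0], [5, 0, -1, 0, 0]],
  ],
)

```text
t: 21.5
position: [0.5425, -0.3379, 0.0687]
orientation: [[0.005, 1.0, -0.0], [1.0, -0.005, -0.0], [-0.0, -0.0, -1.0]]
contact_force: [-4.1, 3.5, 8.3]
grip_width: 0.0261
finger_force: 59.6
```

Emit:
servo_tool(
  plan=[
    [[60, 0, 0, 0, 0], [60, 0, 0, 0, 0], [60, 0, 0, 0, 0], [60, 0, 0, 40, 0], [60, 0, 0, 90, 0], [60, 0, -20, 115, 0], [60, 0, -30, 115, 0], [60, 0, -30, 115, 0]],
  ],
)

```text
t: 22.5
position: [0.5414, -0.3681, 0.1803]
orientation: [[0.005, 1.0, -0.003], [1.0, -0.005, 0.001], [0.001, -0.003, -1.0]]
contact_force: [-0.6, 0.9, -1.2]
grip_width: 0.0598
finger_force: 0.0
```

```bash
python3 b.py w5.png
```

```text
22.5 [ 0.5414 -0.3681  0.1803] [ 1.     -0.0046 -0.0028] [-0.6019  0.8662 -1.1789] [ 46.006   39.6952 -24.8444  82.9473  17.8163  61.4336  17.3485]
red_stop 0.67 [206.   8.] [ 0.4671 -0.2046  0.    ]
red_knob 0.96 [285. 167.] [ 0.5408 -0.3391  0.089 ]
```

View pics/w5.png

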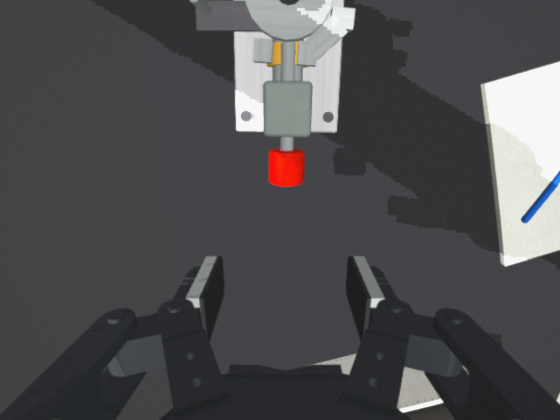

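The knob is home at (286,167), y = -0.339, the same as at the start. The hand is clear. I'll back off a bit more and hand in.

Emit:
servo_tool(
  plan=[
    [[60, 0, -20, 20, 0], [60, 0, -50, 50, 0], [60, 0, -80, 70, 0], [60, 0, -80, 70, 0], [60, 0, -80, 70, 0], [60, 0, -80, 70, 0], [60, 0, -80, 70, 0], [60, 0, -80, 70, 0]],
  ],
)

```text
t: 23.8
position: [0.5428, -0.4469, 0.2518]
orientation: [[0.002, 1.0, -0.0], [1.0, -0.002, 0.0], [0.0, -0.0, -1.0]]
contact_force: [-0.1, -0.0, -0.5]
grip_width: 0.0601
finger_force: 0.0
```

```bash
python3 -c "
from h import *
for n in ('top','scene'):
    c=cap(n)
    for k in ('red_grip','red_knob','reagent','rack'):
        for r in landmark_of(n,k)[:2]: print(n,k,round(r['p'],2),atz(c,r['at'],Z[k]))
print(manip.finish_job())"
```

```text
top red_grip 0.71 [ 0.44901702 -0.21593483  0.106     ]
top red_knob 0.54 [ 0.53777202 -0.33855614  0.089     ]
top reagent 0.59 [0.52273923 0.41985916 0.        ]
top rack 0.97 [ 0.70624672 -0.03397228  0.        ]
top rack 0.74 [ 0.82173312 -0.06418956  0.        ]
scene red_grip 0.73 [ 0.44486432 -0.21073903  0.106     ]
scene red_knob 0.8 [ 0.54174466 -0.34292536  0.089     ]
scene red_knob 0.19 [ 0.54729034 -0.22000659  0.089     ]
scene reagent 0.85 [0.51110982 0.42770393 0.        ]
scene rack 0.87 [ 6.90984440e-01 -1.92910623e-02  1.11022302e-16]
scene rack 0.85 [ 0.81584813 -0.04787505  0.        ]
the job is handed in; nothing more can be done
None
```

The red valve is shut against its stop pin (about 14 N at the grip) and locked with the knob fully home; the blue valve, bottle and rack were not touched, the hand is clear, and the job was handed in at about 24 s.

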